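# Square the code reader head into the corner of its setting plate and hold it

## Robot

A 6-joint arm with a two-finger parallel gripper is mounted at the origin on a cart in front of the work surface, level with it; the furniture and walls round the work are solid. World frame = base frame: x ahead of the robot, y to its left, z up, the work surface at z = 0. Lengths are in m, angles in degrees, forces in N, time in s.
With the tool pointing down it reaches from about 0.225 to 0.725 m from the base axis. Payload 3.1 kg.
Tool frame: the origin (TCP) lies midway between the tips of the shut fingers; the grasp point (between the pads) lies 19 mm behind it (arm.pinch_z is the distance from the TCP to the grasp point, in m); x points along the fingers, z is the direction in which the jaws open and shut, and the axes are right-handed (so a half turn about x gives the same grasp; the last joint's range is limited). The gripper opens to 85 mm and grips with 20 to 120 N. Pads are 22 mm wide; open, the fingers measure 114 mm over their backs; the gripper's body (76 mm by 85 mm) begins 54 mm behind the grasp point. The pads swing forward as they close: fully open they stand 13 mm farther back than shut.
Start: joints at [-70.921, 2.75, 5.684, 92.934, 0, 82.678], TCP at [0.233, -0.47, 0.231] pointing down, gripper open.
Joint ranges: [-166.93, 166.93], [-56.73, 111.36], [-69.38, 81.34], [-121.58, 131.49], [-85.45, 84.26], [-180, 180]. Speed limits (degrees/s): [159.86, 159.86, 180, 180, 180, 180].

## Interface

Orientations are given as a 3x3 rotation matrix whose columns are the frame's x, y, z axes.
In Python, from cell import status, viewer, sign_off, arm gives the robot as it stands.
- The arm moves only by the shell command python3 -m creep 'ROWS' [OPENING] [FORCE]. ROWS is JSON, a list of rows, each a list of 4 numbers: the shift along the world's x, y, z normalised to -1 to 1, where 1 is 20 mm, then the turn about the world's z normalised to -1 to 1, where 1 is 0.15 rad. In form: [[x, y, z, spin], ...]. A call has 1 to 10 rows; each row shifts and turns the commanded pose from where the row before left it; what a row does not reach is not made up. A row lasts 1/10 s, in which the tool goes at most 50 mm and 8.59 degrees, less where a joint would pass 70% of its speed; a pose out of reach is approached as far as the arm can. A call with a number of a shift or a turn outside -1 to 1 is refused whole. A call with a gripper value outside its range is refused whole. OPENING is the opening, from -1 (shut) to 1 (fully open), set as the call begins (- or left out, the last holds). The fingers move at their own pace and stop on an object; FORCE is the grip in N (left out, the last holds). Time passes only in rows, so rows that do not move let the fingers close. It gives the time, the measured TCP pose, the force and the opening at its end, in the units of the state.
- status.sense(): the state, without advancing time (a new reading comes with each control period).
- viewer.grab_frame(name): name is "side" or "top"; returns the picture (420x560x3 uint8, blue, green, red); there is no depth.
- viewer.calibration(name): a dict with "fx", "fy", "cx", "cy" (pixels), "distortion" ([k1, k2, p1, p2, k3] as OpenCV has them; the pictures are not rectified), "extrinsics" (4x4, takes a point from camera to world coordinates). Camera axes: x right, y up, looking along -z (the intrinsics and any distortion apply to the point x, -y, -z); pixel columns grow to the right and rows downward; lengths in m; the calibration is good to about 2 mm. A picture is of the moment at which its call begins. calibration takes no time and is no camera call.
- sign_off(): hands the job in, once; it reports no verdict.
The state is a dict: "clock": time; "q": joint angles; "qvel": joint speeds; "joint_torque": joint torques, N m; "ee_pos": TCP position; "tcp_rot": TCP orientation; "ft_force": force on the tool from outside, world axes, zero at the start; "ft_torque": the same for the moment, N m; "opening": finger opening in m.
Only numpy, scipy, OpenCV 4.12 (cv2) and the standard library are available. Lean on these libraries where they do the work, as an engineer would, in place of code of your own. Each camera call takes 0.05 s, during which the arm holds its last target.

## Task

Pick up the small black code reader head and set it down flat on the metal setting plate, then press it into the corner of the plate so that its back (the long side without the window) lies flush against the long stop bar and its end lies against the short stop bar, with the window facing out of the corner. Press firmly but without ramming it, and keep it pressed against both stop bars at once for a few seconds: the program finishes while the gripper still holds the reader pressed there, so do not let go. Leave the tray, the lidded box and the white carton where they are.

Things in the scene. Friction and masses are not known exactly. Their poses are not given: they have to be found in the camera images.
- reader_centre (a point): Centre (half-way up) of the code reader head: a loose black block with slightly rounded edges, 36 mm (its x) by 62 mm (its y) by 30 mm high (its z), about 0.06 to 0.13 kg, lying on the worktop (centre 15 mm above what it lies on). Its grey window is on its -x long side, its plain back is the +x long side. It can be gripped across its 36 mm width by its upper half; the lower 12 mm must stay free of fingers on the sides that go against the stop bars.
- reader_window (a point): Middle of the reader's window side (18 mm from reader_centre along the reader's -x).
- plate_corner (a point): Point on the top face of the setting plate where the inner faces of the two stop bars would meet; axes as those of the plate. The plate is dark grey steel, 130 mm (x) by 150 mm (y), its top 8 mm above the worktop, fixed to the worktop. The reader belongs on the -x, -y side of this point: fully home, its centre is at x = -18 mm, y = -31 mm, z = +15 mm from here with its axes parallel to the plate's.
- long_stop: Long bright steel stop bar fixed on the plate, 14 mm wide (x), 110 mm long (y), 12 mm high above the plate; origin at the centre of its underside, on the plate's top. Its inner face looks to -x and lies at x = 0 from plate_corner; it runs from y = -7 mm to y = -117 mm from there. Rigid.
- short_stop: Short bright steel stop bar fixed on the plate, 60 mm long (x), 14 mm wide (y), 12 mm high above the plate; origin at the centre of its underside, on the plate's top. Its inner face looks to -y and lies at y = 0 from plate_corner; it runs from x = -7 mm to x = -67 mm from there. Rigid.
- code_reader: The code reader head itself; origin at the centre of its underside, axes as told for reader_centre. It does not slip easily: pushing it down on the plate, or hard against one bar, takes up sideways force by friction, which then does not reach the other bar.
- flat_tray: Bystander: shallow white open tray, 78 x 138 x 30 mm, loose, behind the work; origin at the centre of its underside. Not to be moved.
- hinged_box: Bystander: lidded white box, 93 x 100 x 46 mm, loose, behind the work on the left; origin at the centre of its underside. Not to be moved.
- white_box: Bystander: flat white carton, 90 x 125 x 27 mm, loose, to the right of the work; origin at the centre of its underside. Not to be moved.
Not all that is in view belongs to the job. Leave any blue or purple look-alike of the code_reader alone.

How it is judged (in metres and radians):
On the way, in this order (a step that is already met when the one before it is completed fails the run):
1. the reader is lifted clear of the worktop in the gripper (underside more than 15 mm up) (height (world z) of code_reader above 0.015 m and contact force between the fingers and code_reader above 0.5 N), for 0.1 s.
2. the gripper presses the reader against both stop bars at once, more than 1 N on each, for 2 s (contact force between code_reader and long_stop above 1 N and contact force between code_reader and short_stop above 1 N and contact force between the fingers and code_reader above 0.5 N), for 2 s.
At the end, for the whole second after the job is handed in: The reader lies on the plate (within 4 mm, 0.06 rad), window outwards, parallel to the stop bars within 0.05 rad and home in the corner within 3 mm; the gripper still presses it with over 1 N against each of the two stop bars, at rest, through the last second (all of step 2 and angle between the y axis of code_reader and the y axis of plate_corner, either way round below 0.05 rad and angle between code_reader's own z axis and vertical below 0.06 rad and x of reader_centre in the frame of plate_corner between -0.021 and -0.014 m and y of reader_centre in the frame of plate_corner between -0.034 and -0.027 m and z of reader_centre in the frame of plate_corner below 0.019 m and x of reader_window in the frame of plate_corner below -0.03 m and linear speed of code_reader below 0.01 m/s); the arm keeps its last pose, push and grip.
It fails at once if the reader is rammed into a stop bar (more than 50 N) (contact force between code_reader and long_stop above 50 N or contact force between code_reader and short_stop above 50 N).
It fails at once if a bystander (tray, lidded box or white carton) is moved more than 20 mm (distance of any of flat_tray, hinged_box, white_box from where it was at the start of the episode above 0.02 m).
It also fails if it takes over 51 s, if anything falls off the work surface, if the arm or the gripper's body presses on something with over 40 N, if the wrist force passes 120 N, or if a joint passes its speed limit or range.

## Working session

There is one attempt and no reset: what is moved stays moved. The work goes in short steps, Python scripts to look and compute and a shell command to move; the robot and the scene stay as the last step left them, time stands still between calls to the robot, and variables do not carry over. Pictures are saved under pics/ and viewed, and the job is handed in when it is done.

```bash
ls; mkdir -p pics
python3 - <<'E'
from cell import status, viewer, arm
import cv2,numpy as np
print(status.sense())
for n in("top","side"):
    im=viewer.grab_frame(n); cv2.imwrite(f"pics/{n}0.png",im)
    print(n,viewer.calibration(n))
print(arm.pinch_z)
E
```

```text
pics
{'clock': 0.0, 'q': array([-7.09215893e+01,  2.79311232e+00,  5.59046205e+00,  9.29352306e+01,
       -7.03951618e-04,  8.26783232e+01]), 'qvel': array([-0.00388231,  0.06147732, -0.00412494, -0.06340975, -0.05069929,
       -0.07507035]), 'joint_torque': array([ 6.20526862e-05, -3.38780773e+01,  3.20015252e+01,  2.03729019e-02,
       -3.48318042e-05, -3.07025360e-06]), 'ee_pos': array([ 0.23321743, -0.46965159,  0.23010513]), 'tcp_rot': array([[-7.98195476e-04,  8.95711192e-01,  4.44635607e-01],
       [ 2.27027447e-03,  4.44636226e-01, -8.95708363e-01],
       [-9.99997104e-01,  2.94494506e-04, -2.38841688e-03]]), 'ft_force': array([-0.30310569,  0.15889571,  0.61991199]), 'ft_torque': array([-0.01319591,  0.00551199,  0.00176577]), 'opening': 0.08560747659943527}
top {'fx': 389.94460200596734, 'fy': 389.94460200596734, 'cx': 275.985006961431, 'cy': 207.854647118809, 'distortion': array([-0.02592366,  0.        ,  0.        ,  0.        ,  0.        ]), 'extrinsics': array([[ 2.08499079e-02,  9.83589068e-01, -1.79214473e-01,
         3.77385486e-01],
       [-9.99782056e-01,  2.03222631e-02, -4.77979212e-03,
        -9.15557284e-02],
       [-1.05930761e-03,  1.79275072e-01,  9.83798418e-01,
         1.14232953e+00],
       [ 0.00000000e+00,  0.00000000e+00,  0.00000000e+00,
         1.00000000e+00]])}
side {'fx': 415.0028138807452, 'fy': 415.0028138807452, 'cx': 276.5713647767849, 'cy': 216.81419127474658, 'distortion': array([-0.00823424,  0.        ,  0.        ,  0.        ,  0.        ]), 'extrinsics': array([[-0.99718799,  0.01669847, -0.0730566 ,  0.45482964],
       [-0.07125385, -0.51327091,  0.85526362,  1.05440322],
       [-0.02321623,  0.85806418,  0.51301742,  0.75178732],
       [ 0.        ,  0.        ,  0.        ,  1.        ]])}
0.0187
```

View pics/top0.png

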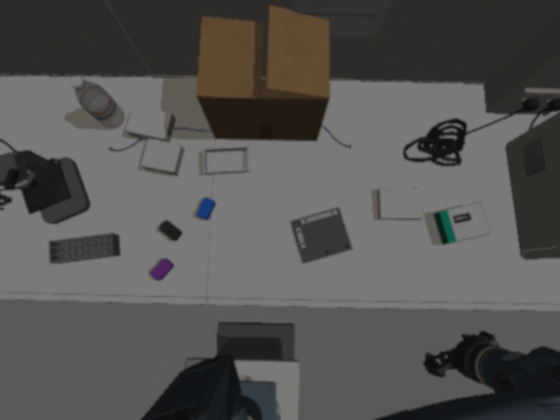

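View pics/side0.png

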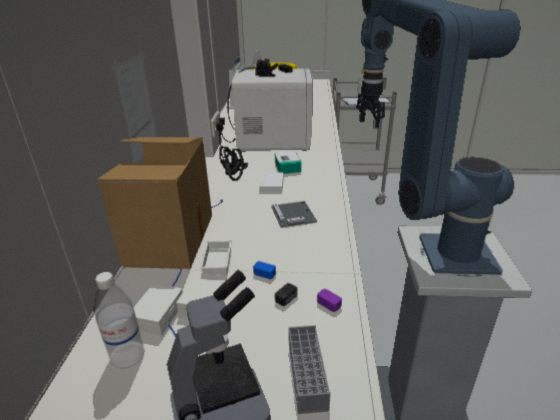

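Candidates for the reader in the top picture are black (170,231), blue (206,209) and purple (162,269). I choose the black one. The plate is at about (321,235). I'll check both in close crops.

Run:
```python
import cv2,numpy as np
def crop(f,x0,y0,w,h,s,o,g=1.0):
    im=cv2.imread(f)[y0:y0+h,x0:x0+w].astype(float)/255
    im=(255*im**g).clip(0,255).astype(np.uint8)
    return cv2.resize(im,None,fx=s,fy=s,interpolation=cv2.INTER_CUBIC)
a=crop("pics/top0.png",150,211,40,40,10,0,.5); b=crop("pics/side0.png",266,275,40,40,10,0,.5)
cv2.imwrite("pics/c1.png",np.hstack([a,b]))
a=crop("pics/top0.png",285,200,70,70,8,0,.6)
cv2.imwrite("pics/c2.png",a)
b=crop("pics/side0.png",264,193,60,40,12,0,.6)
cv2.imwrite("pics/c3.png",b)
```

```text
(no output)
```

View pics/c1.png

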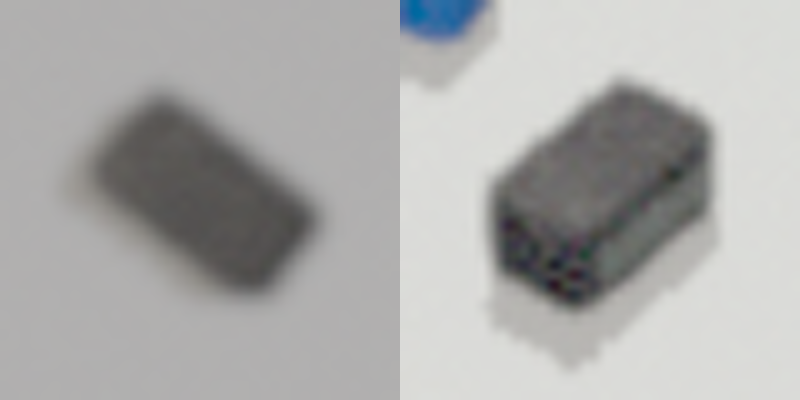

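View pics/c2.png

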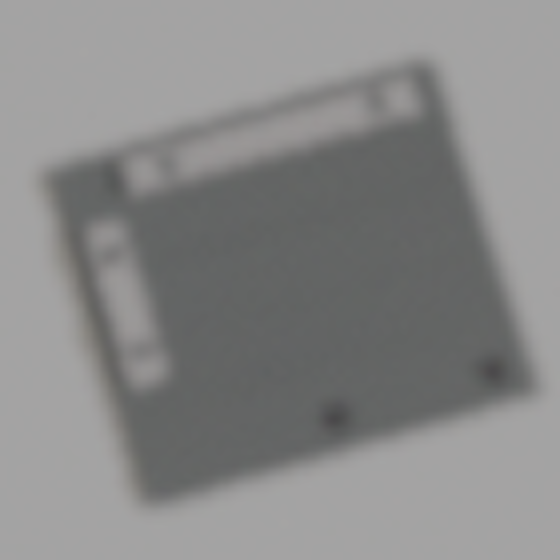

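View pics/c3.png

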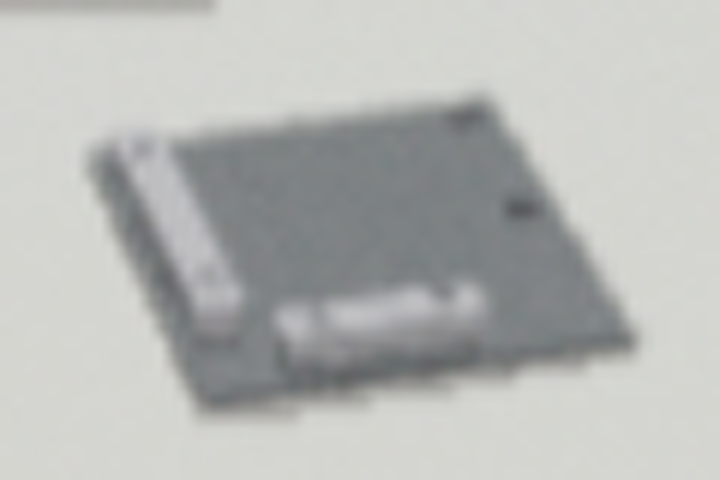

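```bash
cat > h.py <<'E'
import numpy as np,cv2
from cell import viewer
from scipy.optimize import least_squares
C={n:viewer.calibration(n) for n in("top","side")}
def proj(n,P):
    c=C[n];E=np.linalg.inv(c["extrinsics"]);P=np.atleast_2d(P)
    p=P@E[:3,:3].T+E[:3,3];p=p*[1,-1,-1]
    K=np.array([[c["fx"],0,c["cx"]],[0,c["fy"],c["cy"]],[0,0,1]])
    return cv2.projectPoints(p.reshape(-1,1,3),np.zeros(3),np.zeros(3),K,c["distortion"])[0].reshape(-1,2)
def ray(n,uv,z):
    c=C[n];K=np.array([[c["fx"],0,c["cx"]],[0,c["fy"],c["cy"]],[0,0,1]])
    u=cv2.undistortPoints(np.array(uv,float).reshape(-1,1,2),K,c["distortion"]).reshape(-1,2)
    d=np.c_[u[:,0],-u[:,1],-np.ones(len(u))]@c["extrinsics"][:3,:3].T
    o=c["extrinsics"][:3,3];t=(z-o[2])/d[:,2]
    return o+d*t[:,None]
def pose(local,obs,z,x0):
    def pts(x): 
        c,s=np.cos(x[2]),np.sin(x[2]);L=np.array(local,float)
        return np.c_[x[0]+c*L[:,0]-s*L[:,1],x[1]+s*L[:,0]+c*L[:,1],np.full(len(L),z)]
    f=lambda x:np.concatenate([(proj(n,pts(x))-o).ravel() for n,o in obs.items()])
    r=least_squares(f,x0);return r.x,np.abs(r.fun).max()
E
python3 - <<'E'
from h import *
o=lambda L,s,x,y:np.array(L)/s+[x,y]-0.5+0.5/s
R={"top":o([(158,92),(318,215),(258,295),(95,175)],10,150,211),"side":o([(222,78),(312,130),(180,235),(92,190)],10,266,275)}
# order top: far-left,(+x,+y)? ; local: image order UL, R, bottom, L
print("reader",ray("top",R["top"],.03)[:,:2].round(4).tolist(),ray("side",R["side"],.03)[:,:2].round(4).tolist())
P={"top":o([(45,172),(428,60),(540,390),(145,503)],8,285,200),"side":o([(205,410),(95,155),(488,95),(635,345)],12,264,193)}
print("plate",ray("top",P["top"],.008)[:,:2].round(4).tolist(),ray("side",P["side"],.008)[:,:2].round(4).tolist())
Lp=[(.065,.075),(.065,-.075),(-.065,-.075),(-.065,.075)]
for ob in (P,{"top":P["top"]},{"side":P["side"]}):
    x,e=pose(Lp,ob,.008,[.4,-.2,.3]);print("plate",x.round(4),np.degrees(x[2]),e)
Lr=[(.018,.031),(.018,-.031),(-.018,-.031),(-.018,.031)]
Rs={"top":R["top"],"side":R["side"][[3,0,1,2]]}
for ob in (Rs,{"top":Rs["top"]},{"side":Rs["side"]}):
    x,e=pose(Lr,ob,.03,[.4,.2,-.6]);print("reader",x.round(4),np.degrees(x[2]),e)
b=o([(135,195),(420,115),(127,220),(165,380)],8,285,200)
print("bars",ray("top",b,.02)[:,:2].round(4).tolist())
E
```

```text
reader [[0.5385, 0.2328], [0.5038, 0.1842], [0.4804, 0.1999], [0.5139, 0.2493]] [[0.5033, 0.1915], [0.4786, 0.2115], [0.511, 0.2537], [0.5347, 0.2376]]
plate [[0.5454, -0.1286], [0.5902, -0.2697], [0.4691, -0.3095], [0.4256, -0.1664]] [[0.5425, -0.1214], [0.5853, -0.2658], [0.4661, -0.3075], [0.4223, -0.1603]]
plate [ 0.5063 -0.2178  0.3044] 17.442193143883742 1.3959453613981623
plate [ 0.5077 -0.2185  0.3055] 17.501187945849466 0.8618697583711992
plate [ 0.5041 -0.2138  0.301 ] 17.245465012091007 0.8432309462892817
reader [ 0.508   0.2188 -0.6056] -34.69866199375158 2.1034881889373196
reader [ 0.5092  0.2166 -0.6043] -34.62555280892889 1.2605043456464955
reader [ 0.5069  0.2232 -0.6091] -34.89772511624512 1.798177352669427
bars [[0.5359, -0.161], [0.5675, -0.2647], [0.5267, -0.1582], [0.4691, -0.1724]]
```

The crops confirm the choice. The black block has a grey window on its lower-right side in the side view, facing world -x/+y, so the reader yaw is about -35°. The plate yaw is about +17.4°, with the corner near (0.532,-0.152). Fitted sizes and heights are plausible, and the two cameras agree to about 5 mm. Next I move above the reader.

```bash
python3 -m creep '[[0.39,0.98,0,0.1],[0.39,0.98,0,0.1],[0.39,0.98,0,0.1],[0.39,0.98,0,0.1],[0.39,0.98,0,0.1],[0.39,0.98,0,0.1],[0.39,0.98,0,0.1],[0.39,0.98,0,0.1],[0.39,0.98,0,0.1],[0.39,0.98,0,0.1]]' 1 40
python3 -m creep '[[0.39,0.98,0,0.1],[0.39,0.98,0,0.1],[0.39,0.98,0,0.1],[0.39,0.98,0,0.1],[0.39,0.98,0,0.1],[0.39,0.98,0,0.1],[0.39,0.98,0,0.1],[0.39,0.98,0,0.1],[0.39,0.98,0,0.1],[0.39,0.98,0,0.1]]'
python3 -m creep '[[0.39,0.98,0,0.1],[0.39,0.98,0,0.1],[0.39,0.98,0,0.1],[0.39,0.98,0,0.1],[0.39,0.98,0,0.1],[0.39,0.98,0,0.1],[0.39,0.98,0,0.1],[0.39,0.98,0,0.1],[0.39,0.98,0,0.1],[0.39,0.98,0,0.1]]'
python3 -m creep '[[0.39,0.98,0,0.1],[0.39,0.98,0,0.1],[0.39,0.98,0,0.1],[0.39,0.98,0,0],[0.39,0.98,0,0],[0,0,0,0]]'
cat > s.py <<'E'
from cell import status
import numpy as np
s=status.sense();R=s["tcp_rot"]
a=np.degrees(np.arctan2(R[1,2],R[0,2]))
print(s["clock"],s["ee_pos"].round(4),"yaw",a.round(2),"tilt",R[2].round(3),"F",s["ft_force"].round(2),s["ft_torque"].round(2),"open",round(s["opening"],4),"q",s["q"].round(1))
E
python3 s.py
```

```text
clock: 1.1
ee_pos: [0.3114, -0.2732, 0.2308]
tcp_rot: [[-0.001, 0.819, 0.574], [0.001, 0.574, -0.819], [-1.0, -0.0, -0.001]]
ft_force: [0.4, -0.4, 1.3]
opening: 0.0853
clock: 2.1
ee_pos: [0.3894, -0.0773, 0.2308]
tcp_rot: [[-0.001, 0.724, 0.69], [0.0, 0.69, -0.724], [-1.0, -0.0, -0.001]]
ft_force: [0.2, 0.5, -0.1]
opening: 0.0856
clock: 3.1
ee_pos: [0.4673, 0.1186, 0.2307]
tcp_rot: [[-0.001, 0.613, 0.79], [-0.0, 0.79, -0.613], [-1.0, -0.001, -0.001]]
ft_force: [1.2, -0.4, 0.3]
opening: 0.0854
clock: 3.7
ee_pos: [0.5065, 0.2176, 0.23]
tcp_rot: [[-0.002, 0.575, 0.818], [0.0, 0.818, -0.575], [-1.0, -0.001, -0.001]]
ft_force: [0.3, -1.1, -0.1]
opening: 0.0853
3.7 [0.5065 0.2176 0.23  ] yaw -35.1 tilt [-1.    -0.001 -0.001] F [ 0.33 -1.11 -0.13] [-0.05 -0.03 -0.05] open 0.0853 q [ 16.2   6.8   9.8  93.1   0.  141.3]
```

```bash
python3 -m creep '[[0,0,-1,0],[0,0,-1,0],[0,0,-1,0],[0,0,-1,0],[0,0,-1,0],[0,0,-1,0],[0,0,-1,0],[0.05,0.05,-0.4,0],[0,0,0,0]]'
python3 - <<'E'
from cell import viewer
import cv2,numpy as np
a=viewer.grab_frame("top");b=viewer.grab_frame("side")
cv2.imwrite("pics/t1.png",a);cv2.imwrite("pics/s1.png",b)
f=lambda i:(255*(cv2.resize(i,None,fx=5,fy=5,interpolation=cv2.INTER_CUBIC)/255.)**.6).astype(np.uint8)
cv2.imwrite("pics/c4.png",np.hstack([f(a[190:270,130:210]),f(b[250:330,246:326])]))
E
```

```text
clock: 4.6
ee_pos: [0.506, 0.216, 0.0815]
tcp_rot: [[-0.004, 0.577, 0.817], [-0.001, 0.817, -0.577], [-1.0, -0.003, -0.002]]
ft_force: [-0.9, -0.7, -0.1]
opening: 0.0853
```

View pics/c4.png

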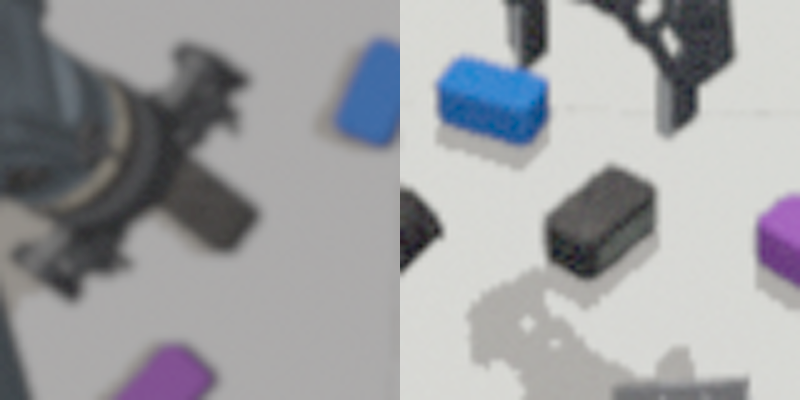

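```bash
python3 - <<'E'
from h import *
from cell import status
s=status.sense();p=s["ee_pos"];R=s["tcp_rot"]
for d in(-.05,-.0425,0,.0425,.05):
  for b in (0,.013): print(d,b,proj("side",p+R[:,2]*d-R[:,0]*b).round(1),proj("top",p+R[:,2]*d-R[:,0]*b).round(1))
for n in("top","side"):print(n,proj(n,[[.508,.219,.03],[.508,.219,.015]]).round(1))
print(p)
E
cat > v.py <<'E'
import sys;from cell import viewer
import cv2,numpy as np
k=sys.argv[1];tx,ty,sx,sy,w=map(int,sys.argv[2:7])
f=lambda i:(255*(cv2.resize(i,(400,400),interpolation=cv2.INTER_CUBIC)/255.)**.6).astype(np.uint8)
a=viewer.grab_frame("top");b=viewer.grab_frame("side")
cv2.imwrite(f"pics/t{k}.png",a);cv2.imwrite(f"pics/s{k}.png",b)
cv2.imwrite(f"pics/c{k}.png",np.hstack([f(a[ty:ty+w,tx:tx+w]),f(b[sy:sy+w,sx:sx+w])]))
E
```

```text
-0.05 0 [[301.1 280. ]] [[153.3 242.7]]
-0.05 0.013 [[301.1 275.9]] [[151.9 242.3]]
-0.0425 0 [[298.7 278.8]] [[155.1 240.5]]
-0.0425 0.013 [[298.7 274.7]] [[153.6 240. ]]
0 0 [[285.3 272.3]] [[164.9 228. ]]
0 0.013 [[285.3 268.3]] [[163.6 227.4]]
0.0425 0 [[272.6 266. ]] [[174.7 215.7]]
0.0425 0.013 [[272.5 262.1]] [[173.5 215. ]]
0.05 0 [[270.4 265. ]] [[176.4 213.6]]
0.05 0.013 [[270.3 261. ]] [[175.2 212.8]]
top [[169.4 230.3]
 [170.8 231. ]]
side [[285.4 289.1]
 [285.5 293.5]]
[0.50770906 0.21658496 0.08398616]
```

```bash
python3 -m creep '[[0,0.1,-0.6,0],[0,0,-0.6,0],[0,0,-0.6,0],[0,0,-0.6,0],[0,0,-0.6,0],[0,0,-0.55,0],[0,0,0,0],[0,0,0,0]]'; python3 s.py; python3 v.py 5 130 190 246 250 80
```

```text
clock: 5.5
ee_pos: [0.5071, 0.2186, 0.0118]
tcp_rot: [[-0.001, 0.577, 0.817], [-0.0, 0.817, -0.577], [-1.0, -0.001, -0.001]]
ft_force: [0.7, 0.4, 0.2]
opening: 0.0851
5.5 [0.5071 0.2186 0.0118] yaw -35.24 tilt [-1.    -0.001 -0.001] F [0.74 0.35 0.18] [ 0.   -0.03 -0.02] open 0.0851 q [ 16.4  10.7 -11.   68.4  -0.  141.6]
```

View pics/c5.png

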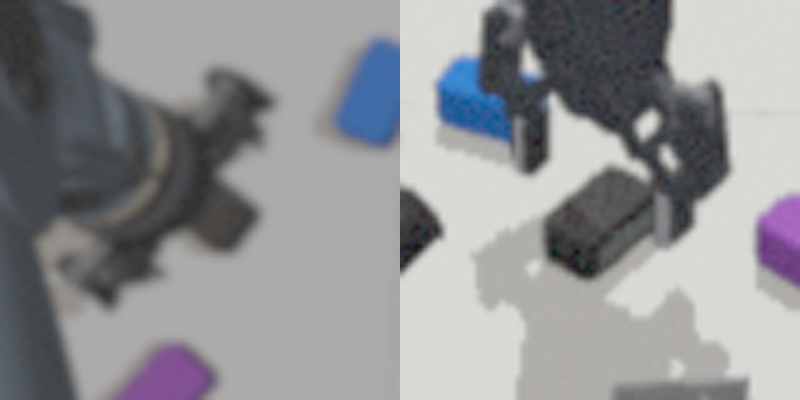

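```bash
python3 -m creep '[[0,0,0,0],[0,0,0,0],[0,0,0,0],[0,0,0,0],[0,0,0,0],[0,0,0,0],[0,0,0,0],[0,0,0,0],[0,0,0,0],[0,0,0,0]]' -1 60; python3 s.py; python3 v.py 6 130 190 246 250 80
```

```text
clock: 6.6
ee_pos: [0.5081, 0.2189, 0.0129]
tcp_rot: [[0.001, 0.577, 0.817], [0.0, 0.817, -0.577], [-1.0, 0.001, 0.001]]
ft_force: [0.2, 0.2, 5.3]
opening: 0.0347
6.6 [0.5081 0.2189 0.0129] yaw -35.24 tilt [-1.     0.001  0.001] F [0.19 0.18 5.27] [ 0.   -0.09 -0.05] open 0.0347 q [ 16.4  10.6 -10.9  68.4  -0.  141.6]
```

View pics/c6.png

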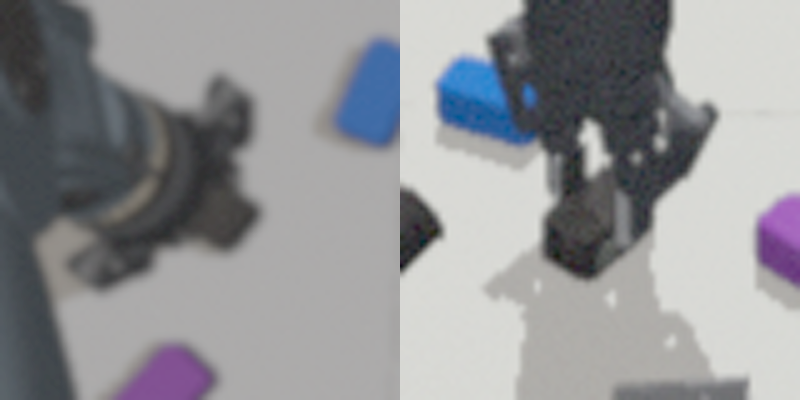

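Run:
```python
from h import *
a=-.612;c,s=np.cos(a),np.sin(a)
for h in(0,.006,.010,.014,.018): 
    for dx in(-.018,-.026): print(h,dx,proj("side",[[.508+c*dx-s*dy,.219+s*dx+c*dy,h] for dy in(.011,-.011)]).round(1).tolist())
im=cv2.imread("pics/s6.png")[280:312,268:308]
cv2.imwrite("pics/c7.png",(255*(cv2.resize(im,None,fx=18,fy=18,interpolation=cv2.INTER_CUBIC)/255.)**.5).astype(np.uint8))
```

```text
0 -0.018 [[288.4, 302.9], [293.5, 298.3]]
0 -0.026 [[290.8, 304.2], [295.9, 299.6]]
0.006 -0.018 [[288.4, 301.1], [293.5, 296.6]]
0.006 -0.026 [[290.8, 302.4], [295.9, 297.9]]
0.01 -0.018 [[288.4, 300.0], [293.5, 295.5]]
0.01 -0.026 [[290.8, 301.3], [295.9, 296.7]]
0.014 -0.018 [[288.3, 298.8], [293.5, 294.3]]
0.014 -0.026 [[290.8, 300.1], [295.9, 295.6]]
0.018 -0.018 [[288.3, 297.7], [293.5, 293.2]]
0.018 -0.026 [[290.8, 299.0], [295.9, 294.4]]
```

View pics/c7.png

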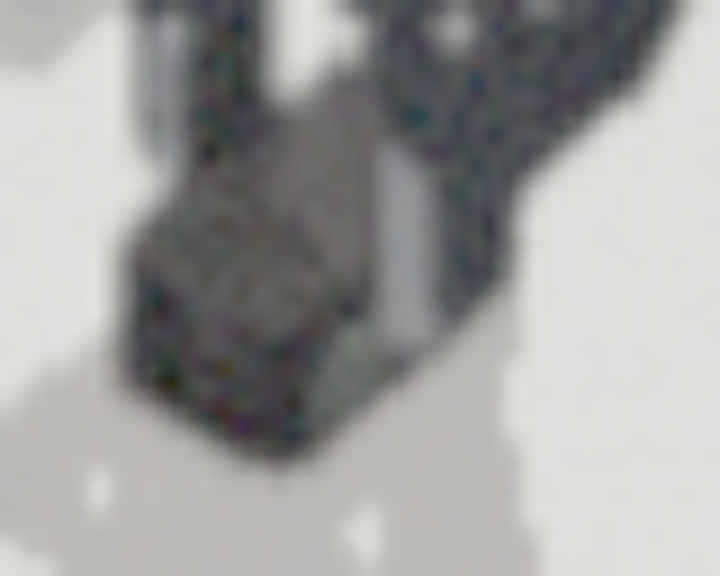

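```bash
python3 -m creep '[[0,0,0.2,0],[0,0,0.5,0],[0,0,0.8,0],[0,0,1,0],[0,0,1,0],[0,0,1,0],[0,0,0.5,0],[0,0,0,0]]'; python3 s.py; python3 v.py 8 130 190 246 230 80
```

```text
clock: 7.5
ee_pos: [0.5085, 0.2191, 0.1141]
tcp_rot: [[0.003, 0.577, 0.817], [0.001, 0.817, -0.577], [-1.0, 0.002, 0.002]]
ft_force: [0.3, 0.2, -0.6]
opening: 0.0348
7.5 [0.5085 0.2191 0.1141] yaw -35.23 tilt [-1.     0.002  0.002] F [ 0.32  0.18 -0.63] [-0.02 -0.05 -0.03] open 0.0348 q [ 16.4   7.1  -3.   79.7  -0.  141.6]
```

View pics/c8.png

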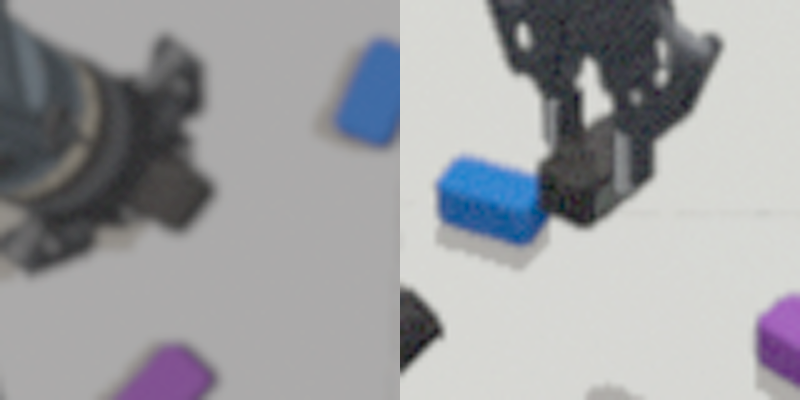

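The reader is held level and about 100 mm up, with its window in view. Carrying it to the plate.

```bash
python3 -m creep '[[0.01,-0.5,0,0.2],[0.01,-0.97,0,0.28],[0.01,-0.97,0,0.28],[0.01,-0.97,0,0.28],[0.01,-0.97,0,0.28],[0.01,-0.97,0,0.28],[0.01,-0.97,0,0.28],[0.01,-0.97,0,0.28],[0.01,-0.97,0,0.28],[0.01,-0.97,0,0.28]]'
python3 -m creep '[[0.01,-0.97,0,0.28],[0.01,-0.97,0,0.28],[0.01,-0.97,0,0.28],[0.01,-0.97,0,0.28],[0.01,-0.97,0,0.28],[0.01,-0.97,0,0.28],[0.01,-0.97,0,0.28],[0.01,-0.97,0,0.28],[0.01,-0.97,0,0.28],[0.01,-0.97,0,0.28]]'
python3 -m creep '[[0.01,-0.97,0,0.28],[0.01,-0.5,0,0.28],[0,-0.2,0,0.04],[0,0,0,0],[0,0,0,0]]'; python3 s.py; python3 v.py 9 281 195 254 173 80
```

```text
clock: 8.6
ee_pos: [0.508, 0.0334, 0.1103]
tcp_rot: [[-0.004, 0.204, 0.979], [0.0, 0.979, -0.204], [-1.0, -0.001, -0.003]]
ft_force: [-0.1, 0.0, -1.6]
opening: 0.0348
clock: 9.6
ee_pos: [0.5101, -0.1601, 0.1102]
tcp_rot: [[-0.003, -0.213, 0.977], [0.002, 0.977, 0.213], [-1.0, 0.002, -0.003]]
ft_force: [0.4, -0.2, -1.0]
opening: 0.0341
clock: 10.1
ee_pos: [0.5113, -0.1925, 0.1115]
tcp_rot: [[-0.001, -0.298, 0.955], [0.001, 0.955, 0.298], [-1.0, 0.001, -0.001]]
ft_force: [0.4, -0.1, -0.8]
opening: 0.0344
10.1 [ 0.5113 -0.1925  0.1115] yaw 17.35 tilt [-1.     0.001 -0.001] F [ 0.39 -0.11 -0.77] [ 0.01 -0.04  0.  ] open 0.0344 q [-27.7   6.4  -4.1  79.6   0.   45. ]
```

View pics/c9.png

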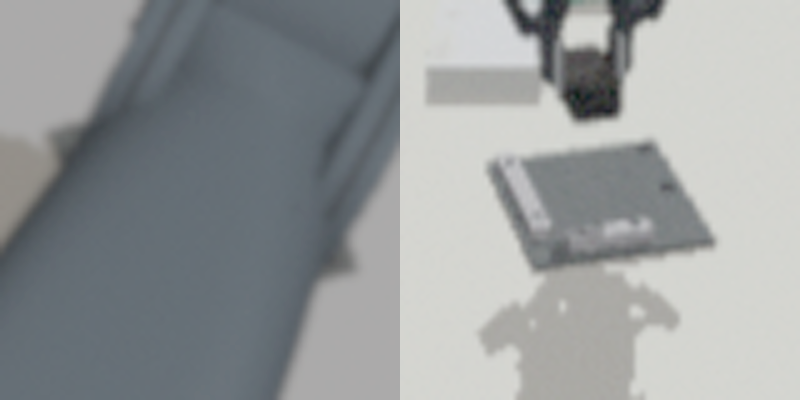

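```bash
python3 -m creep '[[0,-0.45,-0.5,0],[0,-0.45,-0.8,0],[0,0,-0.8,0],[0,0,-0.8,0],[0,0,-0.4,0],[0,0,0,0],[0,0,0,0]]'; python3 s.py; python3 v.py 10 281 195 264 183 60
```

```text
clock: 10.9
ee_pos: [0.5119, -0.2113, 0.0465]
tcp_rot: [[0.0, -0.298, 0.954], [-0.0, 0.954, 0.298], [-1.0, -0.0, 0.0]]
ft_force: [0.4, -1.0, -0.1]
opening: 0.0347
10.9 [ 0.5119 -0.2113  0.0465] yaw 17.37 tilt [-1. -0.  0.] F [ 0.41 -0.96 -0.13] [-0.04  0.01 -0.02] open 0.0347 q [-29.4   9.3  -8.4  72.3  -0.   43.3]
```

View pics/c10.png

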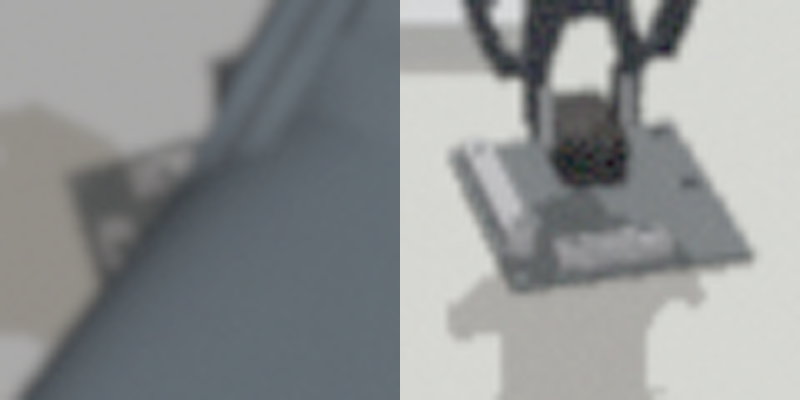

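```bash
python3 -m creep '[[0,0,-0.4,0],[0,0,-0.4,0],[0,0,-0.3,0],[0,0,0,0],[0,0,0,0]]'; python3 -m creep '[[0,0,-0.03,0],[0,0,-0.03,0],[0,0,0,0]]' | grep -E "ee|ft";python3 -m creep '[[0,0,-0.03,0],[0,0,-0.03,0],[0,0,0,0]]'| grep -E "ee|ft"; python3 s.py; python3 v.py 11 281 195 264 183 60
```

```text
clock: 11.5
ee_pos: [0.5114, -0.211, 0.0237]
tcp_rot: [[-0.001, -0.298, 0.954], [0.001, 0.954, 0.298], [-1.0, 0.001, -0.001]]
ft_force: [1.1, -0.2, -0.2]
opening: 0.0349
ee_pos: [0.512, -0.2113, 0.0233]
ft_force: [0.2, 0.0, -0.7]
ee_pos: [0.5118, -0.2112, 0.0218]
ft_force: [0.2, 0.4, -1.4]
12.1 [ 0.5118 -0.2112  0.0218] yaw 17.36 tilt [-1.  0. -0.] F [ 0.2   0.44 -1.41] [-0.03  0.01 -0.01] open 0.0346 q [-29.4  10.3 -10.1  69.5  -0.   43.3]
```

View pics/c11.png

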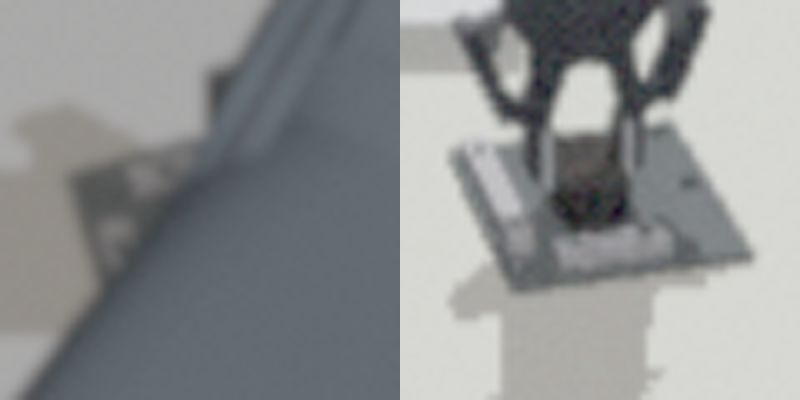

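```bash
for i in 1 2 ; do :; done; python3 -m creep '[[0,0,-0.03,0],[0,0,0,0]]'| grep -E "ee|ft";python3 -m creep '[[0,0,-0.03,0],[0,0,0,0]]'| grep -E "ee|ft";python3 -m creep '[[0,0,-0.03,0],[0,0,0,0]]'| grep -E "ee|ft"
```

```text
ee_pos: [0.5118, -0.2112, 0.0212]
ft_force: [-0.1, 0.5, -0.8]
ee_pos: [0.5119, -0.2113, 0.021]
ft_force: [-0.4, 0.2, 0.5]
ee_pos: [0.5119, -0.2113, 0.0209]
ft_force: [-2.7, 1.6, 4.3]
```

```bash
python3 -m creep '[[0,0,0.02,0],[0.066,0.125,0,0],[0.066,0.125,0,0],[0.066,0.125,0,0],[0.066,0.125,0,0],[0.066,0.125,0,0],[0,0,0,0],[0,0,0,0]]'; python3 s.py; python3 v.py 12 281 195 264 183 60
```

```text
clock: 13.6
ee_pos: [0.5192, -0.1986, 0.021]
tcp_rot: [[0.002, -0.299, 0.954], [0.0, 0.954, 0.299], [-1.0, -0.0, 0.001]]
ft_force: [0.1, -1.6, 4.9]
opening: 0.0349
13.6 [ 0.5192 -0.1986  0.021 ] yaw 17.38 tilt [-1.    -0.     0.001] F [ 0.14 -1.61  4.86] [-0.26 -0.01 -0.02] open 0.0349 q [-27.9  10.6 -10.   69.4   0.   44.7]
```

View pics/c12.png

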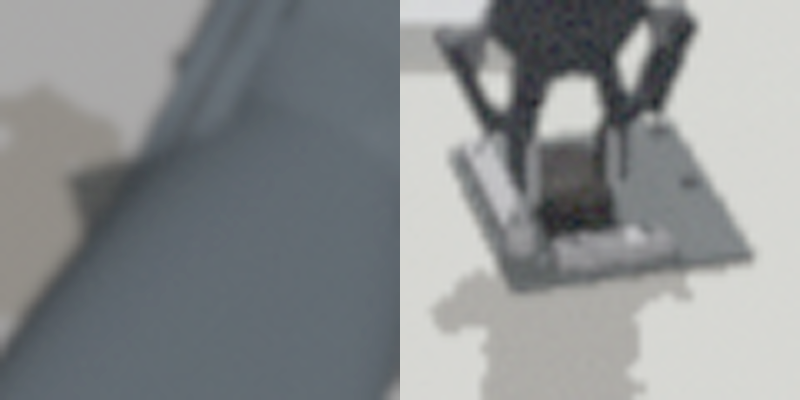

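```bash
cat > p.py <<'E'
from cell import status
import numpy as np
s=status.sense();a=np.radians(17.4);ex=np.array([np.cos(a),np.sin(a)]);ey=np.array([-ex[1],ex[0]])
F=s["ft_force"];r=s["ee_pos"][:2]-[.5318,-.1518];R=s["tcp_rot"]
print(s["clock"],"rel mm",(1e3*np.array([r@ex,r@ey])).round(2),"z",s["ee_pos"][2].round(4),"Fx %.1f Fy %.1f Fz %.1f"%(F[:2]@ex,F[:2]@ey,F[2]),"T",s["ft_torque"].round(2),"yaw",np.degrees(np.arctan2(R[1,2],R[0,2])).round(2),"open",round(s["opening"],4))
E
python3 -m creep '[[0,0,0.03,0],[0,0,0,0]]'>/dev/null; python3 p.py
python3 -m creep '[[-0.015,0.048,0,0],[-0.015,0.048,0,0],[0,0,0,0]]'>/dev/null; python3 p.py
python3 -m creep '[[-0.015,0.048,0,0],[-0.015,0.048,0,0],[0,0,0,0]]'>/dev/null; python3 p.py
```

```text
13.9 rel mm [-26.38 -40.54] z 0.021 Fx 1.2 Fy -0.8 Fz 2.3 T [-0.12 -0.31  0.03] yaw 17.37 open 0.0349
14.2 rel mm [-26.96 -38.63] z 0.021 Fx 1.2 Fy -2.3 Fz 1.7 T [-0.31 -0.25  0.01] yaw 17.36 open 0.035
14.5 rel mm [-27.04 -36.5 ] z 0.0209 Fx -0.3 Fy -0.7 Fz 2.7 T [-0.33 -0.1  -0.03] yaw 17.36 open 0.0349
```

```bash
python3 -m creep '[[-0.015,0.048,0.02,0],[0,0,0,0]]'>/dev/null; python3 p.py
python3 -m creep '[[-0.015,0.048,0,0],[0,0,0,0]]'>/dev/null; python3 p.py
python3 -m creep '[[-0.015,0.048,0,0],[0,0,0,0]]'>/dev/null; python3 p.py
```

```text
14.7 rel mm [-27.21 -34.96] z 0.021 Fx 0.2 Fy -0.0 Fz 0.9 T [-0.1   0.03  0.03] yaw 17.37 open 0.0347
14.9 rel mm [-27.17 -34.65] z 0.021 Fx -0.0 Fy -1.9 Fz 0.4 T [-0.45 -0.1   0.08] yaw 17.37 open 0.0349
15.1 rel mm [-27.15 -34.56] z 0.0212 Fx -0.0 Fy -5.0 Fz -3.0 T [-1.12 -0.22  0.07] yaw 17.34 open 0.0344
```

The reader touches the short bar, at about 5 N. I back off 1.5 mm and approach the long bar.

```bash
python3 -m creep '[[0.022,-0.072,0,0],[0.095,0.03,0,0],[0.095,0.03,0,0],[0.048,0.015,0,0],[0,0,0,0]]'>/dev/null; python3 p.py
python3 -m creep '[[0.048,0.015,0,0],[0,0,0,0]]'>/dev/null; python3 p.py
python3 -m creep '[[0.048,0.015,0,0],[0,0,0,0]]'>/dev/null; python3 p.py
python3 v.py 13 281 195 264 183 60
```

```text
15.6 rel mm [-21.45 -34.69] z 0.0214 Fx 0.6 Fy -1.3 Fz -0.6 T [-0.13 -0.07  0.03] yaw 17.38 open 0.0348
15.8 rel mm [-20.52 -34.75] z 0.0215 Fx 0.2 Fy -0.6 Fz -0.9 T [-0.04 -0.07  0.02] yaw 17.38 open 0.0344
16.0 rel mm [-19.61 -34.96] z 0.0215 Fx 0.0 Fy 0.8 Fz -1.0 T [-0.04  0.04 -0.02] yaw 17.37 open 0.0348
```

View pics/c13.png

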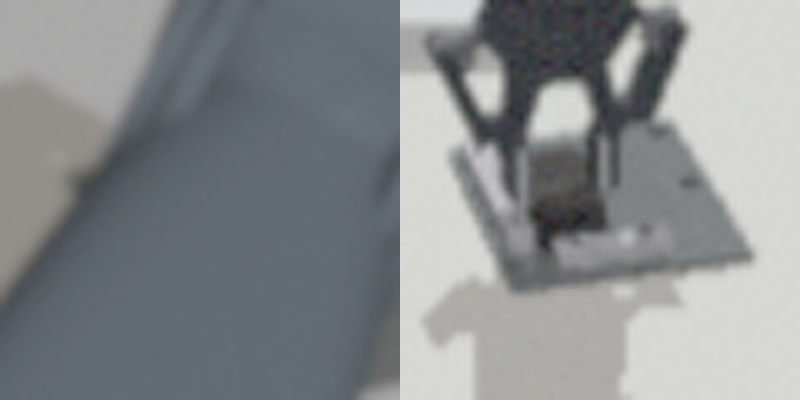

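```bash
python3 -m creep '[[0.048,0.015,0,0],[0,0,0,0]]'>/dev/null; python3 p.py
python3 -m creep '[[0.048,0.015,0,0],[0,0,0,0]]'>/dev/null; python3 p.py
python3 -m creep '[[0.03,0.01,0,0],[0,0,0,0]]'>/dev/null; python3 p.py
```

```text
16.3 rel mm [-18.66 -35.23] z 0.0215 Fx 0.3 Fy 1.0 Fz -1.2 T [-0.02 -0.03 -0.05] yaw 17.37 open 0.0346
16.5 rel mm [-18.4 -35.2] z 0.0214 Fx -1.7 Fy 0.0 Fz 0.7 T [-0.16  0.44  0.03] yaw 17.36 open 0.0348
16.7 rel mm [-18.35 -35.26] z 0.0214 Fx -5.8 Fy -0.2 Fz 1.4 T [-0.35  1.05  0.14] yaw 17.34 open 0.0344
```

```bash
python3 -m creep '[[-0.015,0.048,0,0],[0,0,0,0]]'>/dev/null; python3 p.py
python3 -m creep '[[-0.015,0.048,0,0],[0,0,0,0]]'>/dev/null; python3 p.py
python3 -m creep '[[-0.015,0.048,0,0],[0,0,0,0]]'>/dev/null; python3 p.py
```

```text
16.9 rel mm [-18.34 -35.01] z 0.0214 Fx -5.2 Fy -1.4 Fz 0.7 T [-0.7   0.93  0.13] yaw 17.32 open 0.0348
17.1 rel mm [-18.34 -34.66] z 0.0214 Fx -5.4 Fy -3.9 Fz -1.1 T [-0.99  0.89  0.11] yaw 17.31 open 0.0347
17.3 rel mm [-18.35 -34.6 ] z 0.0215 Fx -5.1 Fy -5.2 Fz -1.4 T [-1.39  0.8   0.14] yaw 17.3 open 0.0344
```

```bash
python3 -m creep '[[-0.015,0.048,0,0],[0.048,0.015,0,0],[0,0,0,0]]'>/dev/null; python3 p.py
python3 -m creep '[[-0.015,0.048,0,0],[0,0,0,0],[0,0,0,0]]'>/dev/null; python3 p.py
python3 -m creep '[[0,0,0,0],[0,0,0,0],[0,0,0,0],[0,0,0,0],[0,0,0,0],[0,0,0,0],[0,0,0,0],[0,0,0,0],[0,0,0,0],[0,0,0,0]]'>/dev/null; python3 p.py
python3 v.py 14 281 195 264 183 60
```

```text
17.6 rel mm [-18.28 -34.53] z 0.0216 Fx -8.0 Fy -7.0 Fz 0.2 T [-1.95  1.13  0.21] yaw 17.27 open 0.0345
17.9 rel mm [-18.3  -34.43] z 0.0217 Fx -6.6 Fy -8.3 Fz -1.4 T [-2.35  1.06  0.25] yaw 17.25 open 0.0345
18.9 rel mm [-18.31 -34.5 ] z 0.0217 Fx -7.3 Fy -8.7 Fz -1.1 T [-2.27  1.05  0.25] yaw 17.24 open 0.0347
```

View pics/c14.png

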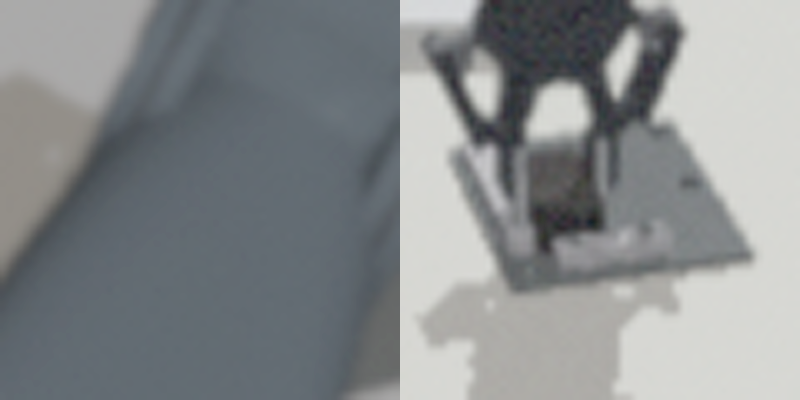

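Run:
```python
from h import *
im=cv2.imread("pics/s14.png")[198:226,270:310]
S=18
big=(255*(cv2.resize(im,None,fx=S,fy=S,interpolation=cv2.INTER_CUBIC)/255.)**.5).astype(np.uint8)
a=np.radians(17.4);R=np.array([[np.cos(a),-np.sin(a)],[np.sin(a),np.cos(a)]])
def w(L): L=np.array(L,float); return np.c_[L[:,:2]@R.T+[.5318,-.1518],L[:,2]+.008]
def dr(L,col):
    p=((proj("side",w(L))-[270,198]+.5)*S).astype(int)
    cv2.polylines(big,[p],True,col,1)
dr([(0,0,.03),(-.036,0,.03),(-.036,-.062,.03),(0,-.062,.03)],(0,0,255))
dr([(-.007,0,.012),(-.067,0,.012),(-.067,.014,.012),(-.007,.014,.012)],(0,255,0))
dr([(0,-.007,.012),(.014,-.007,.012),(.014,-.117,.012),(0,-.117,.012)],(0,255,0))
cv2.imwrite("pics/c15.png",big)
```

```text
(no output)
```

View pics/c15.png

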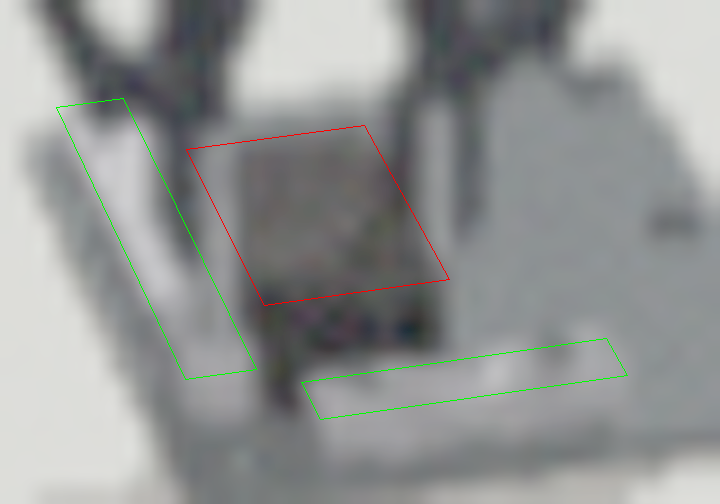

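```bash
python3 -m creep '[[0.03,0.01,0,0],[0,0,0,0],[0,0,0,0],[0,0,0,0],[0,0,0,0],[0,0,0,0],[0,0,0,0],[0,0,0,0],[0,0,0,0],[0,0,0,0]]'>/dev/null; python3 p.py
python3 -m creep '[[0,0,0,0],[0,0,0,0],[0,0,0,0],[0,0,0,0],[0,0,0,0],[0,0,0,0],[0,0,0,0],[0,0,0,0],[0,0,0,0],[0,0,0,0]]'>/dev/null; python3 p.py
python3 -m creep '[[0,0,0,0],[0,0,0,0],[0,0,0,0],[0,0,0,0],[0,0,0,0],[0,0,0,0],[0,0,0,0],[0,0,0,0],[0,0,0,0],[0,0,0,0]]'>/dev/null; python3 p.py
```

```text
20.0 rel mm [-18.27 -34.47] z 0.0217 Fx -9.2 Fy -8.2 Fz -1.4 T [-2.41  1.26  0.3 ] yaw 17.23 open 0.0347
21.0 rel mm [-18.28 -34.45] z 0.0217 Fx -9.7 Fy -8.3 Fz -1.1 T [-2.42  1.23  0.27] yaw 17.23 open 0.0346
22.0 rel mm [-18.25 -34.47] z 0.0217 Fx -9.2 Fy -8.9 Fz -0.6 T [-2.39  1.29  0.29] yaw 17.23 open 0.0345
```

```bash
python3 -c "
from cell import sign_off
print(sign_off())"; python3 p.py
```

```text
the job is handed in; nothing more can be done
None
the job is handed in; nothing more can be done
```

I picked up the black reader across its 36 mm width, turned it about 53° and lowered it onto the plate. I then pressed it into the corner, window outwards, and handed the job in at about 22 s with the gripper still holding it. `sign_off` gives no verdict, so the result rests on my own checks.

**Pressing forces:** In the last check before hand-in, the arm measured about 9 N towards each stop bar, steady for more than 3 s. These are wrist-force readings, not contact forces at the bars. Each bar had been found by touch beforehand, and the final position matches both contacts.

**Position:**
- **Overlay:** The reader drawn fully home on the side picture agreed to about one pixel (roughly 2 mm). The drawn bars were off by about the same amount.
- **Along the long bar:** The tool stands about 3.5 mm from where a centred grip would put it. I take this to be an off-centre grip, as the two cameras disagreed by about 5 mm on positions.
- **Lift off the plate:** The tool rose about 0.7 mm while pressing and the downward force went to about zero. The reader may be barely resting on the plate, well inside the 4 mm allowed.
- **Tilt:** I did not measure the reader's own tilt; it just looked level in the side picture.

The arm hid the corner from the top camera, so the final picture checks are from the side camera only. I did not touch the tray, the lidded box or the white carton.

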